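Find and mark the balance point of a packed storage case

ROBOT

A 6-joint arm with a two-finger parallel gripper is mounted at the origin on the work surface. World frame = base frame: x ahead of the robot, y to its left, z up, the work surface at z = 0. Lengths are in m, angles in degrees, forces in N, time in s.
With the tool pointing down it reaches from about 0.325 to 0.75 m from the base axis. Payload 7.6 kg.
Tool frame: the origin (TCP) lies where the fingers leave the gripper's body, on its centre line; the fingertips stand 73 mm ahead of it and the grasp point (between the pads) lies 54 mm ahead of it; z points along the fingers, y is the line along which they close (so a half turn about z gives the same grasp; the last joint's range is limited). The gripper opens to 85 mm and grips with 20 to 120 N. Pads are 22 mm wide; open, the fingers measure 114 mm over their backs; the gripper's body (76 mm by 85 mm) begins 54 mm behind the grasp point. The pads swing forward as they close: fully open they stand 13 mm farther back than shut.
Start: joints at [-4.028, 2.991, 80.254, -0, 96.75, -4.028], TCP at [0.525, 0, 0.304] pointing down, gripper open.
Joint ranges: [-166.34, 166.34], [-52.06, 124.39], [6.96, 135.62], [-60.46, 240.46], [14.63, 156.25], [-167.68, 167.68]. Speed limits (degrees/s): [147.25, 147.25, 172.46, 180, 180, 180].

INTERFACE

Orientations are given as a 3x3 rotation matrix whose columns are the frame's x, y, z axes.
In Python, from workcell import bot, viewer, nets gives the robot as it stands.
- The arm moves only by the tool run_rows, called after "Call:" as a command line: name --pt "numbers of a row" for each row, then --argument value for the rest. Schema: {"type":"object","properties":{"rows":{"type":"array","items":{"type":"array","items":{"type":"number"},"minItems":5,"maxItems":5},"minItems":1,"maxItems":5},"grip_force":{"type":"number"},"only":{"type":"string"},"quiet":{"type":"boolean"},"lines":{"type":"string"}},"required":["rows"],"additionalProperties":false}. rows is a list of rows, 1 to 5 of them, each of 5 numbers: the finger opening in m, then dx, dy, dz in parts of the range, where 1.0 means 50 cm, then a turn about the tool's z in shares of 360 degrees (1.0 is 360 degrees); each row is the pose to reach, as a shift and turn from the pose commanded when the call began, along the tool's axes at that moment; what a row does not reach only later rows make up. A row lasts 1/10 s, in which the tool goes at most 0.05 m and 8.59 degrees, less where a joint would pass 70% of its speed; a pose out of reach is approached as far as the arm can. The fingers move at their own pace and stop on an object; grip_force is the grip in N (left out, the last holds). Time passes only in rows, so rows that do not move let the fingers close. The tool returns the time, the measured TCP pose, the force, the opening and the grip force at its end. only (a regular expression) keeps the lines of the reply that match it, lines (a string "A,B") keeps lines A to B, and quiet returns only ok. Input that does not fit is refused with a message, and nothing moves.
- bot.get_state(): the state, without advancing time (a new reading comes with each control period).
- viewer.get_image(name): name is "scene" or "side" or "wrist"; returns (picture, depth): 400x640x3 uint8, blue, green, red; 400x640 float32, m along the optical axis (not along the pixel's ray), 0 where there is no reading.
- viewer.camera_model(name): a dict with "fx", "fy", "cx", "cy" (pixels), "R" (3x3) and "t" (3): a world point X has camera coordinates R X + t. Camera axes: x right, y down, z forward; pixel columns grow to the right and rows downward; lengths in m; the calibration is good to about 2 mm. A picture is of the moment at which its call begins: read the wrist's pose just before it. camera_model takes no time and is no camera call; for the wrist camera it gives the pose at the moment of the call.
- bot.sign_off(): hands the job in; it is judged then, once.
Trained networks look in the newest picture that a camera, given by its name, has taken for a name from the list of things; names that differ only in an ending like _2 or _b are one class to them, and where a whole thing is asked for, a point or a joint stands for the part that bears it (a point fixed in the world has none). Each returns a list of dicts, best first, with "score" (0 to 1); they miss things now and then, are a little off and sometimes report something else, mostly with a low value. They report only what shows in the picture. A call takes as long as a camera call. They do not tell look-alikes from the thing itself.
- nets.silhouettes(thing, camera): "pixels" (400x640 bool, what is visible of it) and "box" ([left, top, right, bottom] in pixels, round what is visible of it).
The state is a dict: "time_s": time; "joint_positions": joint angles; "qd": joint speeds; "effort": joint torques, N m; "tcp_pos": TCP position; "eef_rot": TCP orientation; "contact_force": force on the tool from outside, world axes, zero at the start; "torque": the same for the moment, N m; "gripper_width": finger opening in m; "grip_force": force on a finger pad.
Only numpy, scipy, OpenCV 4.12 (cv2) and the standard library are available. Lean on these libraries where they do the work, as an engineer would, in place of code of your own. Each camera call takes 0.05 s, during which the arm holds its last target. There are 200 camera calls.

TASK

This slim closed case is packed unevenly, and I need to know where to strap a single hanging hook to it. Lay it squarely across the top edge of the steel divider, find by feel the place where it balances and leave it resting there level on the edge alone, pressing only gently so the edge does not dent it; then stand the rubbery stopper, narrow end down, on top of the balanced case directly above the edge to mark the spot. Leave the other things on the shelf where they are.

Things in the scene. Friction and masses are not known exactly. Their poses are not given: they have to be found in the camera images.
- case: slim closed bamboo case, a box 380 mm long (x), 28 wide (y), 44 high (z), dark seam along its sides; lies flat on the shelf; origin at the centre of its underside. 0.52 to 0.58 kg. Its contents are wedged tight and do not shift; unseen, they put its centre of mass up to 50 mm either way from the middle of its length (centred across the width, about half way up)
- divider: dark steel divider fixed to the shelf, an upside-down T: foot 110 x 90 x 5 mm, on it an upright web 100 mm long (x), 10 thick (y), its flat top edge 70 mm above the shelf. Origin at the centre of the foot's underside. A case laid across the edge stays level on its own only if its centre of mass is over the 10 mm edge; else it tips
- edge (a point): centre of the divider's flat top edge, 70 mm above the shelf; x along the edge, y across it (the direction in which the case should lie), z up
- coaster: round bamboo coaster fixed to the shelf, 90 mm across, 8 mm thick; origin at the centre of its underside
- stopper: solid pale silicone stopper, a tapered plug 30 mm high, 23 mm across at the foot and 28 mm across at the top, 30 g; stands narrow end down at the middle of the coaster; origin at the centre of its foot, z up
- beaker: upturned glass beaker, 68 mm across, 88 mm high; bystander; origin at the centre of its underside
- saucer: white saucer, 110 mm across, 20 mm high, bystander; origin at the centre of its underside
- jar: small jar with a steel cap, 54 mm across, 60 mm high, bystander; origin at the centre of its underside
- tape: roll of tape lying flat, 90 mm across, 24 mm high, bystander; origin at the centre of its underside
- tin: food tin, 72 mm across, 100 mm high, bystander; origin at the centre of its underside
- brick: cork block 120 x 70 x 30 mm, bystander; origin at the centre of its underside
Mind the look-alikes: they are no part of the job. Of the things shaped like the coaster, the wooden one is meant.

How it is judged (in metres and radians):
On the way, in this order (a step that is already met when the one before it is completed fails the run):
1. the case rests level across the divider's edge by itself, let go (angle between case's own z axis and vertical below 0.05 rad and height (world z) of case between 0.064 and 0.076 m and contact force between case and divider above 1 N and angle between the x axis of case and the y axis of divider, either way round below 0.3 rad and x of case in the frame of edge between -0.045 and 0.045 m and contact force between case and the fingers below 0.05 N and linear speed of case below 0.02 m/s), for 0.5 s.
2. the stopper stands on top of the case above the edge, let go, with the case still balanced (all of step 1 and contact force between stopper and case above 0.1 N and angle between stopper's own z axis and vertical below 0.1 rad and height (world z) of stopper above 0.104 m and y of stopper in the frame of edge between -0.01 and 0.01 m and contact force between stopper and the fingers below 0.05 N and linear speed of stopper below 0.02 m/s), for 0.3 s.
At the end, for the whole second after the job is handed in: Case on the divider edge alone, untouched, at rest: level within 0.05 rad, underside 64 to 76 mm up, square to the edge within 0.3 rad, its axis within 45 mm of the edge's middle. Stopper upright (0.1 rad) on the case, within 10 mm of the edge's centre plane, untouched, at rest (all of step 2).
It fails at once if the case is pressed or dropped on the divider with more than 20 N (contact force between case and divider above 20 N).
It fails at once if a bystander is shifted by more than 20 mm (distance of any of beaker, saucer, jar, tape, tin, brick from where it was at the start of the episode above 0.02 m).
It also fails if it takes over 72 s, if anything falls off the work surface, if the arm or the gripper's body presses on something with over 40 N, if the wrist force passes 120 N, or if a joint passes its speed limit or range.

## Working session

There is one attempt and no reset: what is moved stays moved. The work goes in short steps, Python scripts to look and compute and a tool call to move; the robot and the scene stay as the last step left them, time stands still between calls to the robot, and variables do not carry over. Pictures are saved under pics/ and viewed, at most 10 in all, crops included, and the job is handed in when it is done.

```bash
mkdir -p pics
```

Create h.py:
```python
import numpy as np, cv2
from workcell import bot, viewer, nets
def cloud(cam, depth, m=None):
    c=viewer.camera_model(cam); v,u=np.nonzero((depth>0)&(m if m is not None else True))
    d=depth[v,u]; P=np.c_[(u-c["cx"])/c["fx"]*d,(v-c["cy"])/c["fy"]*d,d]
    return (P-c["t"])@np.array(c["R"])
```

Run:
```python
from h import *
np.set_printoptions(precision=3,suppress=True)
for cam in ("scene","side"):
    im,d=viewer.get_image(cam); cv2.imwrite(f"pics/{cam}0.png",im)
    for n in ("case","divider","coaster","stopper","beaker","saucer","jar","tape","tin","brick"):
        for r in nets.silhouettes(n,cam)[:3]:
            if r["score"]<.3: continue
            P=cloud(cam,d,r["pixels"])
            if len(P)<10: continue
            print(cam,n,round(r["score"],2),r["box"],np.percentile(P,2,axis=0),np.percentile(P,98,axis=0))
print(bot.get_state())
```

```text
scene case 0.94 [189.1, 164.4, 317.8, 242.8] [ 0.447 -0.258  0.003] [0.494 0.112 0.049]
scene divider 0.58 [276.5, 215.3, 329.0, 267.9] [ 0.611 -0.099  0.003] [ 0.713 -0.01   0.074]
scene coaster 0.75 [358.7, 140.0, 387.6, 160.8] [0.479 0.314 0.001] [0.563 0.399 0.016]
scene coaster 0.64 [331.0, 170.2, 355.9, 193.9] [0.514 0.156 0.003] [0.595 0.238 0.015]
scene stopper 0.6 [123.7, 257.7, 164.0, 298.2] [ 0.451 -0.467  0.003] [ 0.537 -0.385  0.029]
scene beaker 0.86 [362.2, 214.0, 391.6, 252.5] [0.751 0.065 0.007] [0.811 0.125 0.093]
scene beaker 0.33 [345.0, 115.2, 365.6, 142.1] [0.401 0.343 0.003] [0.446 0.389 0.066]
scene saucer 0.72 [389.5, 185.2, 428.6, 212.1] [0.694 0.228 0.003] [0.787 0.325 0.024]
scene jar 0.79 [344.0, 116.1, 362.3, 139.9] [0.401 0.343 0.008] [0.446 0.389 0.066]
scene tape 0.6 [123.2, 259.3, 162.2, 296.4] [ 0.455 -0.467  0.001] [ 0.537 -0.383  0.029]
scene tin 0.87 [137.9, 306.3, 178.9, 350.9] [ 0.628 -0.503  0.003] [ 0.695 -0.436  0.104]
scene tin 0.54 [277.5, 215.2, 330.8, 268.4] [ 0.611 -0.1    0.002] [ 0.713 -0.009  0.074]
scene brick 0.97 [402.8, 128.3, 44
[... 988 characters left out ...]
 0.004] [ 0.691 -0.43   0.102]
side brick 0.8 [240.9, 354.7, 308.5, 399.2] [0.537 0.455 0.005] [0.656 0.539 0.032]
side brick 0.3 [283.1, 181.3, 319.9, 208.5] [ 0.606 -0.067  0.001] [ 0.71  -0.006  0.071]
{'time_s': 1.1, 'joint_positions': array([-4.027,  2.99 , 80.253,  0.002, 96.751, -4.029]), 'qd': array([0.024, 0.004, 0.002, 0.131, 0.024, 0.08 ]), 'effort': array([  0.001, -38.154, -36.032,  -0.   ,   0.   ,   0.   ]), 'tcp_pos': array([0.525, 0.   , 0.304]), 'eef_rot': array([[-0.,  1.,  0.],
       [ 1.,  0.,  0.],
       [ 0.,  0., -1.]]), 'contact_force': array([-0.13 , -0.372,  0.008]), 'torque': array([ 0.001, -0.024,  0.002]), 'grip_force': 0.0, 'gripper_width': 0.084987487948838}
```

Run:
```python
from h import *
np.set_printoptions(precision=4,suppress=True)
a=[]
for cam in ("scene","side"):
    im,d=viewer.get_image(cam)
    a.append(cv2.resize(im[100:400,100:480],None,fx=1.05,fy=1) if 0 else im[100:400,100:500])
    P=cloud(cam,d)
    def rect(n,lo,hi,zl,zh):
        m=(P[:,0]>lo[0])&(P[:,0]<hi[0])&(P[:,1]>lo[1])&(P[:,1]<hi[1])&(P[:,2]>zl)&(P[:,2]<zh)
        Q=P[m]; print(cam,n,m.sum(),cv2.minAreaRect(Q[:,:2].astype(np.float32)),Q.mean(0),'z',np.median(Q[:,2]))
    rect("case",(.42,-.28),(.52,.15),.038,.052)
    rect("div",(.58,-.12),(.74,.02),.062,.080)
    rect("foot",(.58,-.12),(.74,.02),.0035,.08)
    rect("stop",(.48,.32),(.56,.4),.028,.05)
    rect("stop-all",(.48,.32),(.56,.4),.014,.05)
    rect("coast",(.46,.3),(.58,.42),.005,.014)
v=np.vstack([np.pad(x,((0,0),(0,0),(0,0))) for x in a]); cv2.imwrite("pics/a.png",v)
```

```text
scene case 1269 ((0.4685094952583313, -0.0698208212852478), (0.3850729763507843, 0.03584514930844307), 85.8702392578125) [ 0.4698 -0.0824  0.0453] z 0.04550218897179614
scene div 196 ((0.6587093472480774, -0.053662024438381195), (0.10114599764347076, 0.014547009021043777), 6.9467010498046875) [ 0.6609 -0.0546  0.0697] z 0.07057719377439317
scene foot 1516 ((0.6602673530578613, -0.049882419407367706), (0.13957835733890533, 0.15890288352966309), 89.99249267578125) [ 0.6674 -0.06    0.022 ] z 0.0083321528361152
scene stop 62 ((0.5181009769439697, 0.3620332181453705), (0.027206135913729668, 0.028023608028888702), 65.6003646850586) [0.5192 0.3614 0.0377] z 0.038594183535759344
scene stop-all 106 ((0.5173258185386658, 0.357406347990036), (0.07117124646902084, 0.06723245233297348), 6.4472880363464355) [0.52   0.3575 0.0297] z 0.032051115566056096
scene coast 432 ((0.5196611285209656, 0.360571026802063), (0.11834494769573212, 0.1190614253282547), 89.6633071899414) [0.5246 0.3535 0.0095] z 0.009701023465883373
side case 836 ((0.4683205485343933, -0.07055318355560303), (0.38447174429893494, 0.
[... 233 characters left out ...]
z 0.0689626479551722
side foot 1005 ((0.6716716289520264, -0.043001577258110046), (0.13674598932266235, 0.1119624674320221), 8.992429733276367) [ 0.6572 -0.0444  0.0295] z 0.02367246832265648
side stop 139 ((0.5177707076072693, 0.36344969272613525), (0.026659583672881126, 0.026453085243701935), 67.69452667236328) [0.5173 0.3646 0.0371] z 0.03783637189968632
side stop-all 177 ((0.5177707076072693, 0.36344969272613525), (0.026659583672881126, 0.026453085243701935), 67.69452667236328) [0.5172 0.3662 0.0336] z 0.03717633594809625
side coast 1024 ((0.5197468996047974, 0.3571239411830902), (0.08916625380516052, 0.08925804495811462), 43.465301513671875) [0.5199 0.3604 0.0081] z 0.008000622483061427
```

View pics/a.png

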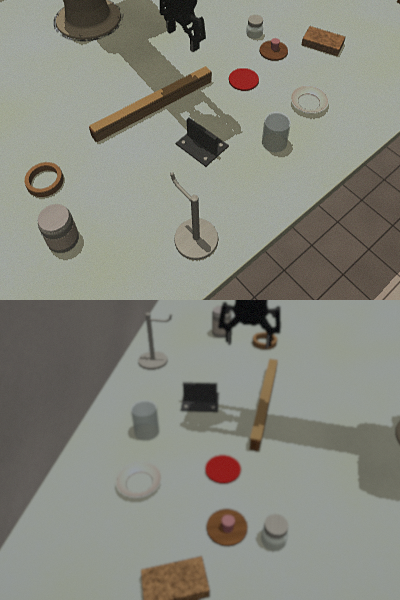

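The rows are not in the units I measure in: shifts go in shares of 50 cm and turns go in shares of 360 degrees. I convert before sending: 0.15 m is 0.3, -0.07 m is -0.14, 4 degrees is 0.0111.

Call:
run_rows --pt "0.085 -0.07 -0.056 0.06 0.0056" --pt "0.085 -0.14 -0.1132 0.14 0.0111" --pt "0.085 -0.14 -0.1132 0.23 0.0111" --pt "0.085 -0.14 -0.1132 0.3 0.0111" --pt "0.085 -0.14 -0.1132 0.3 0.0111" --grip_force 60

```text
time_s: 1.7
tcp_pos: [0.4654, -0.0697, 0.1485]
eef_rot: [[0.071, 0.997, -0.011], [0.998, -0.071, 0.002], [0.002, -0.011, -1.0]]
contact_force: [-0.5, -0.4, -0.3]
gripper_width: 0.0852
grip_force: 0.0
```

Run:
```python
from h import *
np.set_printoptions(precision=4,suppress=True)
im,d=viewer.get_image("scene"); P=cloud("scene",d)
m=(P[:,2]>.03)&(P[:,0]>.7)&(P[:,1]<0.02)&(P[:,1]>-.42); Q=P[m]
print("stand",len(Q),np.percentile(Q,[1,50,99],axis=0))
h=Q[:,2]>.1; print(np.percentile(Q[h],[1,50,99],axis=0) if h.any() else 0)
im,d=viewer.get_image("wrist"); cv2.imwrite("pics/w1.png",im)
P=cloud("wrist",d); m=(P[:,2]>.04)&(P[:,2]<.05)&(abs(P[:,0]-.468)<.04)
print(cv2.minAreaRect(P[m][:,:2].astype(np.float32)))
for r in (-.13,-.1,-.07,-.04,-.01):
    k=m&(abs(P[:,1]-r)<.005); print(r,k.sum(),np.percentile(P[k,0],[1,99]) if k.any() else 0)
print(bot.get_state()["tcp_pos"])
```

```text
stand 500 [[ 0.7019 -0.2468  0.0316]
 [ 0.8591 -0.2408  0.1436]
 [ 1.2945 -0.0433  0.4262]]
[[ 0.7847 -0.2468  0.1035]
 [ 0.8582 -0.2412  0.1644]
 [ 1.2947 -0.1937  0.5835]]
((0.4734325408935547, -0.05258060246706009), (0.2241569310426712, 0.028138693422079086), 86.01217651367188)
-0.13 467 [0.4541 0.482 ]
-0.1 532 [0.4566 0.4841]
-0.07 602 [0.4585 0.4861]
-0.04 701 [0.4605 0.488 ]
-0.01 817 [0.4626 0.49  ]
[ 0.4688 -0.07    0.1549]
```

View pics/w1.png

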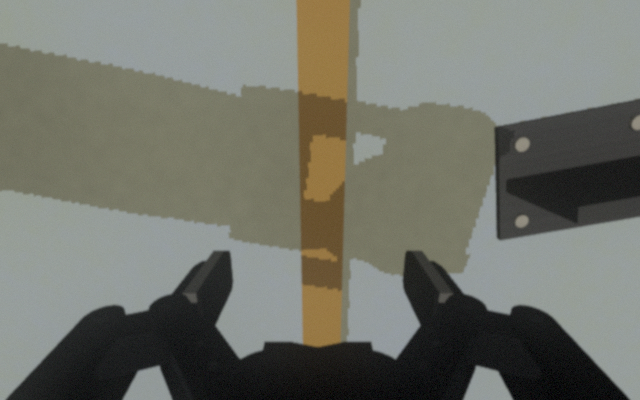

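Call:
run_rows --pt "0.085 0 0.003 0.08 0" --pt "0.085 0 0.003 0.13 0" --pt "0.085 0 0.003 0.144 0" --pt "0.028 0 0.003 0.144 0" --pt "0.02 0 0.003 0.144 0" --grip_force 60

```text
time_s: 2.3
tcp_pos: [0.4715, -0.0703, 0.0845]
eef_rot: [[0.069, 0.998, 0.004], [0.998, -0.069, -0.001], [-0.001, 0.004, -1.0]]
contact_force: [-0.4, -0.6, -0.4]
gripper_width: 0.0584
grip_force: 0.0
```

Call:
run_rows --pt "0.02 0 0 0 0" --pt "0.02 0 0 0 0" --pt "0.02 0 0 0 0" --pt "0.02 0 0 0 0" --grip_force 60

```text
time_s: 2.7
tcp_pos: [0.4707, -0.0702, 0.0835]
eef_rot: [[0.07, 0.998, 0.002], [0.998, -0.07, -0.001], [-0.0, 0.002, -1.0]]
contact_force: [-2.0, 0.7, 7.3]
gripper_width: 0.0269
grip_force: 62.6
```

```bash
python3 -c "
from h import *
s=bot.get_state();print(s['contact_force'],s['torque'],s['tcp_pos'],s['gripper_width'])"
```

```text
[-1.9636916   0.71522445  7.30304857] [ 0.06837729  0.4291751  -0.01009141] [ 0.4706894  -0.07023839  0.0834786 ] 0.026932991819150275
```

To row units: -0.07 m is -0.14, -0.05 m is -0.1.

Call:
run_rows --pt "0.02 0 0 0 0" --pt "0.02 0 0 -0.01 0" --pt "0.02 0 0 -0.04 0" --pt "0.02 0 0 -0.1 0" --pt "0.02 0 0 -0.14 0" --grip_force 100

```text
time_s: 3.2
tcp_pos: [0.4696, -0.07, 0.1528]
eef_rot: [[0.07, 0.998, -0.001], [0.998, -0.07, 0.0], [0.0, -0.001, -1.0]]
contact_force: [1.0, -0.8, -5.1]
gripper_width: 0.0271
grip_force: 99.3
```

Call:
run_rows --pt "0.02 0 0 0 0" --pt "0.02 0 0 0 0" --pt "0.02 0 0 0 0" --pt "0.02 0 0 0 0" --pt "0.02 0 0 0 0" --grip_force 100

```text
time_s: 3.7
tcp_pos: [0.4695, -0.07, 0.1508]
eef_rot: [[0.07, 0.998, -0.002], [0.998, -0.07, 0.0], [0.0, -0.002, -1.0]]
contact_force: [0.3, -0.9, -5.7]
gripper_width: 0.0265
grip_force: 99.4
```

Run:
```python
from h import *
np.set_printoptions(precision=4,suppress=True)
for i in range(4):
    viewer.get_image("side"); s=bot.get_state();print(s['contact_force'],s['torque'],s['tcp_pos'])
im,d=viewer.get_image("wrist"); P=cloud("wrist",d)
m=(abs(P[:,0]-.47)<.05)&(P[:,2]>.08)&(P[:,2]<.145)&(P[:,1]>-.04)
Q=P[m]; c=(abs(Q[:,0]-.473)<.02); print(np.polyfit(Q[c,1],Q[c,2],1))
im,d=viewer.get_image("side"); r=nets.silhouettes("case","side")[0]; P=cloud("side",d,r["pixels"]); 
cv2.imwrite("pics/s2.png",im[100:400,100:500])
for y in np.arange(-.25,.13,.03):
    k=abs(P[:,1]-y)<.006
    if k.sum()>5: print(y,np.percentile(P[k],[2,98],axis=0)[:,[0,2]].ravel())
```

```text
[-0.293  -0.1844 -5.5653] [ 0.0796 -0.0416  0.0203] [ 0.4696 -0.07    0.1511]
[ 0.8221  0.0395 -4.8565] [ 0.1039 -0.0392 -0.0377] [ 0.4697 -0.0701  0.1513]
[-0.2066  0.313  -5.879 ] [ 0.1404  0.0728 -0.0067] [ 0.4698 -0.0701  0.1515]
[ 0.1387  0.0514 -4.9083] [ 0.148  0.029 -0.002] [ 0.4699 -0.0701  0.1517]
[0.0019 0.1114]
-0.1 [0.457  0.1103 0.4789 0.1148]
-0.07 [ 0.4585 -0.0004  0.4797  0.1149]
-0.04000000000000001 [0.457  0.0006 0.4891 0.1149]
-0.010000000000000009 [0.4587 0.053  0.4846 0.1153]
0.020000000000000018 [0.4607 0.0771 0.4883 0.1146]
0.04999999999999999 [0.4633 0.088  0.4902 0.1143]
0.07999999999999996 [0.4652 0.0809 0.4928 0.1143]
0.10999999999999999 [0.4673 0.0742 0.4953 0.1149]
```

View pics/s2.png

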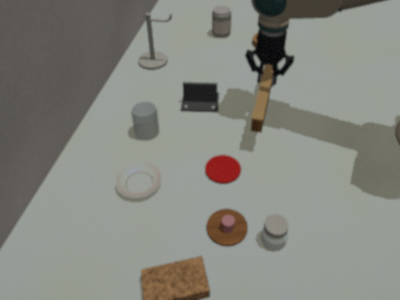

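Run:
```python
from h import *
np.set_printoptions(precision=4,suppress=True)
A=[]
for i in range(24):
    viewer.get_image("side"); s=bot.get_state();A.append(np.r_[s['contact_force'],s['torque']])
A=np.array(A);print(A.mean(0),A.std(0)/24**.5); print(A[:,3])
```

```text
[ 0.0231  0.0948 -5.1635  0.1241 -0.0088 -0.0101] [0.1093 0.1081 0.0919 0.0062 0.0058 0.0061]
[0.0699 0.1485 0.1464 0.0827 0.1331 0.1128 0.0968 0.136  0.1308 0.1081
 0.1541 0.0579 0.1516 0.1111 0.174  0.1484 0.1093 0.1047 0.1383 0.1049
 0.0949 0.1432 0.1761 0.1453]
```

Run:
```python
from h import *
np.set_printoptions(precision=4,suppress=True)
s=bot.get_state(); c=viewer.camera_model("wrist")
im,d=viewer.get_image("wrist"); P=cloud("wrist",d)
for lo,hi in((.064,.08),(.067,.08)):
    m=(P[:,2]>lo)&(P[:,2]<hi)&(P[:,0]>.59)&(P[:,1]<0.03)&(P[:,1]>-.12)
    Q=P[m]; print(m.sum(),cv2.minAreaRect(Q[:,:2].astype(np.float32)), np.median(Q[:,2]))
    for x in np.arange(.6,.72,.01):
        k=abs(Q[:,0]-x)<.005
        if k.sum()>5: print(x,k.sum(),np.percentile(Q[k,1],[2,50,98]))
m=(P[:,2]>.002)&(P[:,2]<.01)&(P[:,0]>.59)&(P[:,1]<0.03)&(P[:,1]>-.13)
print(cv2.minAreaRect(P[m][:,:2].astype(np.float32)))
k=(P[:,2]>.108)&(P[:,2]<.12)&(abs(P[:,0]-.475)<.03)&(P[:,1]>-.05); print(cv2.minAreaRect(P[k][:,:2].astype(np.float32)))
for cam in("scene","side"):
    im,d=viewer.get_image(cam);P=cloud(cam,d)
    m=(P[:,2]>.066)&(P[:,2]<.08)&(P[:,0]>.59)&(P[:,0]<.73)&(P[:,1]<0.03)&(P[:,1]>-.12)
    Q=P[m];print(cam,m.sum(),np.polyfit(Q[:,0]-.658,Q[:,1],1),cv2.minAreaRect(Q[:,:2].astype(np.float32)))
```

```text
1551 ((0.6297519207000732, -0.05819656699895859), (0.040893346071243286, 0.011450677178800106), 7.267720699310303) 0.06871321636109627
0.61 290 [-0.0651 -0.0593 -0.0549]
0.62 391 [-0.0643 -0.058  -0.0538]
0.63 405 [-0.0631 -0.0571 -0.0524]
0.64 406 [-0.0617 -0.0557 -0.0513]
0.65 59 [-0.0612 -0.0558 -0.0507]
1297 ((0.6283044219017029, -0.05834828317165375), (0.03791838884353638, 0.0114169642329216), 7.604272365570068) 0.0688755334998402
0.61 197 [-0.0652 -0.0595 -0.0549]
0.62 345 [-0.0645 -0.0589 -0.0539]
0.63 358 [-0.0632 -0.0578 -0.0526]
0.64 355 [-0.062  -0.0563 -0.0516]
0.65 42 [-0.0612 -0.0583 -0.0512]
((0.6603066921234131, -0.054509006440639496), (0.11170607805252075, 0.09107699990272522), 7.303828716278076)
((0.4749935269355774, -0.006283443421125412), (0.08939088135957718, 0.028395749628543854), 85.84302520751953)
scene 161 [ 0.122  -0.0546] ((0.6596249938011169, -0.05433589592576027), (0.10129424929618835, 0.012842715717852116), 6.554643154144287)
side 115 [ 0.1294 -0.0533] ((0.657720685005188, -0.05418431758880615), (0.0984419584274292, 0.015159775502979755), 8.332212448120117)
```

To row units: 0.176 m is 0.352, 0.052 m is 0.104, -11.5 degrees is -0.0319.

Call:
run_rows --pt "0.02 0.01 0.04 -0.06 -0.0028" --pt "0.02 0.036 0.12 -0.06 -0.0111" --pt "0.02 0.068 0.21 -0.06 -0.0194" --pt "0.02 0.092 0.296 -0.06 -0.0278" --pt "0.02 0.104 0.352 -0.06 -0.0319" --grip_force 100

```text
time_s: 5.9
tcp_pos: [0.6512, -0.0294, 0.1813]
eef_rot: [[-0.133, 0.991, 0.0], [0.991, 0.133, 0.0], [0.0, 0.0, -1.0]]
contact_force: [0.2, 0.4, -5.7]
gripper_width: 0.0265
grip_force: 100.5
```

Call:
run_rows --pt "0.02 0 0.0136 0 0" --pt "0.02 0 0.0136 0.016 0" --pt "0.02 0 0.0136 0.024 0" --pt "0.02 0 0.0136 0.024 0" --grip_force 100

```text
time_s: 6.3
tcp_pos: [0.6545, -0.0299, 0.1685]
eef_rot: [[-0.13, 0.992, -0.003], [0.992, 0.13, 0.0], [0.001, -0.003, -1.0]]
contact_force: [0.3, -0.1, -5.2]
gripper_width: 0.0268
grip_force: 100.9
```

Run:
```python
from h import *
np.set_printoptions(precision=4,suppress=True)
A=[]
for i in range(4):
    im,d=viewer.get_image("side"); s=bot.get_state();A.append(np.r_[s['contact_force'],s['torque']])
print(np.mean(A,0),s["tcp_pos"],s["eef_rot"])
P=cloud("side",d)
k=(P[:,2]>.125)&(P[:,2]<.14)&(abs(P[:,0]-.65)<.06)&(P[:,1]>.0)&(P[:,1]<.18)
print(cv2.minAreaRect(P[k][:,:2].astype(np.float32)),np.polyfit(P[k,1],P[k,2],1),np.median(P[k,2]))
```

```text
[-0.0126  0.1045 -5.0496  0.1047  0.0222  0.0224] [ 0.6556 -0.0298  0.1706] [[-0.1301  0.9915  0.0009]
 [ 0.9915  0.1301 -0.0001]
 [-0.0002  0.0009 -1.    ]]
((0.6398043632507324, 0.08050017803907394), (0.028050273656845093, 0.16369424760341644), 7.433071613311768) [-0.0046  0.1314] 0.13113248791627075
```

To row units: 0.014 m is 0.028, -0.0012 m is -0.0024.

Call:
run_rows --pt "0.02 -0.0024 0 0.016 0" --pt "0.02 -0.0024 0 0.026 0" --pt "0.02 -0.0024 0 0.028 0" --pt "0.02 -0.0024 0 0.028 0" --grip_force 100

```text
time_s: 6.9
tcp_pos: [0.6558, -0.0308, 0.1553]
eef_rot: [[-0.13, 0.991, -0.001], [0.991, 0.13, 0.0], [0.0, -0.001, -1.0]]
contact_force: [-1.0, 0.4, -4.6]
gripper_width: 0.0269
grip_force: 100.9
```

Call:
run_rows --pt "0.02 0 0 0.002 0" --pt "0.02 0 0 0.002 0" --grip_force 100

```text
time_s: 7.1
tcp_pos: [0.6561, -0.0308, 0.155]
eef_rot: [[-0.131, 0.991, 0.0], [0.991, 0.131, -0.0], [-0.0, 0.0, -1.0]]
contact_force: [0.8, 0.7, -6.1]
gripper_width: 0.0266
grip_force: 100.9
```

Call:
run_rows --pt "0.02 0 0 0.002 0" --pt "0.02 0 0 0.002 0" --grip_force 100

```text
time_s: 7.3
tcp_pos: [0.656, -0.0308, 0.1539]
eef_rot: [[-0.131, 0.991, 0.0], [0.991, 0.131, 0.0], [-0.0, 0.0, -1.0]]
contact_force: [-0.9, 0.5, -5.9]
gripper_width: 0.0265
grip_force: 100.9
```

Call:
run_rows --pt "0.02 0 0 0.002 0" --pt "0.02 0 0 0.002 0" --grip_force 100

```text
time_s: 7.5
tcp_pos: [0.6561, -0.0307, 0.1537]
eef_rot: [[-0.13, 0.991, 0.001], [0.991, 0.13, -0.0], [-0.0, 0.001, -1.0]]
contact_force: [-1.9, 1.3, -0.3]
gripper_width: 0.0265
grip_force: 101.6
```

Create feel.py:
```python
from h import *
import sys
np.set_printoptions(precision=4,suppress=True)
A=[]
for i in range(int(sys.argv[1])):
    viewer.get_image("wrist"); s=bot.get_state();A.append(np.r_[s['contact_force'],s['torque']])
A=np.array(A); m=A.mean(0); R=s["eef_rot"]
print("F",m[:3],"tau along tool y (world frame moment)",R[:,1]@m[3:],"tool x",R[:,0]@m[3:],"tcp",s["tcp_pos"],s["time_s"]); print(A[:,2])
```

```bash
python3 feel.py 12
```

```text
F [-4.2368  1.4498  2.7701] tau along tool y (world frame moment) 0.2555198914453226 tool x 0.6945273754852939 tcp [ 0.6561 -0.0307  0.1536] 8.1
[-0.1459  0.4857  0.8025  2.6505  1.9505  3.408   2.6194  3.3939  5.8894
  4.0973  4.0823  4.007 ]
```

To row units: -0.003 m is -0.006.

Call:
run_rows --pt "0.02 0 0 -0.006 0" --pt "0.02 0 0 -0.006 0" --pt "0.02 0 0 -0.006 0" --pt "0.02 0 0 -0.006 0" --grip_force 100

```text
time_s: 8.5
tcp_pos: [0.6559, -0.0308, 0.1551]
eef_rot: [[-0.13, 0.991, -0.001], [0.991, 0.13, 0.0], [0.0, -0.001, -1.0]]
contact_force: [-0.3, -0.0, -5.3]
gripper_width: 0.0268
grip_force: 101.1
```

```bash
python3 feel.py 16
```

```text
F [-0.1927 -0.036  -5.3669] tau along tool y (world frame moment) 0.1292311655941395 tool x -0.008968255079372938 tcp [ 0.656  -0.0308  0.1559] 9.3
[-6.4592 -5.6786 -4.2411 -5.312  -5.6009 -5.6153 -5.4046 -4.5569 -5.2216
 -6.5685 -4.8653 -5.1146 -6.2857 -4.4581 -4.8697 -5.6193]
```

Call:
run_rows --pt "0.02 0 0 0.004 0" --pt "0.02 0 0 0.005 0" --pt "0.02 0 0 0.005 0" --grip_force 100

```text
time_s: 9.6
tcp_pos: [0.6561, -0.0308, 0.1537]
eef_rot: [[-0.131, 0.991, 0.0], [0.991, 0.131, -0.0], [-0.0, 0.0, -1.0]]
contact_force: [-1.0, 0.7, -4.0]
gripper_width: 0.0265
grip_force: 101.4
```

```bash
python3 feel.py 16
```

```text
F [-0.8956  0.2931 -2.0856] tau along tool y (world frame moment) 0.13232568541929973 tool x 0.10081679998281057 tcp [ 0.6561 -0.0308  0.1537] 10.4
[-2.7783 -3.1904 -2.8833 -3.1134 -2.6535 -2.4199 -2.3401 -1.4869 -2.6041
 -2.128  -1.9218 -1.7544 -0.9762 -1.6914 -0.9846 -0.4439]
```

Call:
run_rows --pt "0.02 0 0 0 0" --pt "0.02 0 0 0 0" --grip_force 20

```text
time_s: 10.6
tcp_pos: [0.6561, -0.0307, 0.1537]
eef_rot: [[-0.131, 0.991, 0.0], [0.991, 0.131, 0.0], [-0.0, 0.0, -1.0]]
contact_force: [-0.9, 0.8, 0.1]
gripper_width: 0.0264
grip_force: 101.5
```

Call:
run_rows --pt "0.03 0 0 0 0" --pt "0.034 0 0 0 0" --pt "0.036 0 0 0 0" --pt "0.036 0 0 0 0" --grip_force 20

```text
time_s: 11.0
tcp_pos: [0.6561, -0.0309, 0.1536]
eef_rot: [[-0.13, 0.991, 0.0], [0.991, 0.13, -0.0], [-0.0, 0.0, -1.0]]
contact_force: [-0.3, 0.2, -0.3]
gripper_width: 0.0357
grip_force: 0.0
```

Run:
```python
from h import *
im,d=viewer.get_image("side"); cv2.imwrite("pics/s3.png",im[150:350,200:500]); P=cloud("side",d)
for lo,hi in((-.3,-.1),(.0,.18)):
  k=(P[:,2]>.085)&(P[:,2]<.16)&(abs(P[:,0]-(.6557-.13*(P[:,1]+.03)))<.012)&(P[:,1]>lo)&(P[:,1]<hi)
  if k.sum()>9: print(k.sum(),np.polyfit(P[k,1],P[k,2],1),np.percentile(P[k],[2,98],axis=0))
```

```text
461 [-0.06821855  0.11725676] [[0.62184658 0.00561683 0.08848163]
 [0.65792823 0.16074935 0.11568523]]
```

View pics/s3.png

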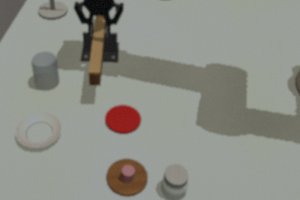

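Create lev.py:
```python
from h import *
np.set_printoptions(precision=4,suppress=True)
for cam in("side","scene"):
  im,d=viewer.get_image(cam); P=cloud(cam,d); o=[]
  for y in np.arange(-.24,.16,.02):
    k=(P[:,2]>.05)&(P[:,2]<.2)&(abs(P[:,0]-(.6557-.13*(y+.03)))<.009)&(abs(P[:,1]-y)<.006)
    if k.sum()>3: o.append((y,np.median(P[k,2])))
  print(cam,bot.get_state()["time_s"]); print(np.array(o).T)
```

```bash
python3 lev.py
```

```text
side 11.1
[[-0.08   -0.06   -0.04   -0.02   -0.      0.02    0.04    0.06    0.08
   0.1     0.12    0.14  ]
 [ 0.1143  0.1146  0.1141  0.1705  0.1136  0.1136  0.1126  0.1133  0.1126
   0.1126  0.1124  0.1114]]
scene 11.15
[[-0.22   -0.2    -0.18   -0.16   -0.14   -0.12   -0.1    -0.08   -0.06
  -0.04    0.04    0.06    0.08    0.1     0.12    0.14  ]
 [ 0.1021  0.1159  0.117   0.1153  0.116   0.116   0.1157  0.1164  0.1149
   0.1578  0.1156  0.1161  0.1146  0.1152  0.1143  0.1145]]
```

Call:
run_rows --pt "0.04 0 0 0 0" --pt "0.04 0 0 0 0" --pt "0.04 0 0 0 0" --grip_force 20

```text
time_s: 11.45
tcp_pos: [0.656, -0.0308, 0.1534]
eef_rot: [[-0.131, 0.991, 0.0], [0.991, 0.131, -0.0], [-0.0, 0.0, -1.0]]
contact_force: [-0.5, -0.9, -0.5]
gripper_width: 0.0398
grip_force: 0.0
```

```bash
python3 lev.py
```

```text
side 11.5
[[-0.08   -0.06   -0.04   -0.02   -0.      0.02    0.04    0.06    0.08
   0.1     0.12    0.14  ]
 [ 0.114   0.1145  0.1143  0.1715  0.114   0.1143  0.1136  0.1142  0.1143
   0.1141  0.1146  0.1143]]
scene 11.55
[[-0.22   -0.2    -0.18   -0.16   -0.14   -0.12   -0.1    -0.08   -0.06
  -0.04    0.04    0.06    0.08    0.1     0.12    0.14  ]
 [ 0.1041  0.116   0.1163  0.1161  0.1169  0.1161  0.1164  0.1163  0.1155
   0.1194  0.1158  0.1154  0.1157  0.1153  0.1154  0.1147]]
```

To row units: -0.06 m is -0.12, -0.03 m is -0.06.

Call:
run_rows --pt "0.05 0 0 0 0" --pt "0.06 0 0 0 0" --pt "0.06 0 0 -0.02 0" --pt "0.06 0 0 -0.06 0" --pt "0.06 0 0 -0.12 0" --grip_force 20

```text
time_s: 12.05
tcp_pos: [0.6554, -0.0307, 0.2129]
eef_rot: [[-0.131, 0.991, -0.003], [0.991, 0.131, 0.0], [0.001, -0.003, -1.0]]
contact_force: [0.3, -0.3, 1.1]
gripper_width: 0.0601
grip_force: 0.0
```

Call:
run_rows --pt "0.06 0 0 -0.08 0" --pt "0.06 0 0 -0.12 0" --pt "0.06 0 0 -0.12 0" --grip_force 20

```text
time_s: 12.35
tcp_pos: [0.6569, -0.0309, 0.2792]
eef_rot: [[-0.131, 0.991, 0.009], [0.991, 0.131, -0.001], [-0.002, 0.009, -1.0]]
contact_force: [0.0, -0.3, 0.4]
gripper_width: 0.06
grip_force: 0.0
```

```bash
python3 lev.py
```

```text
side 12.4
[[-0.22   -0.2    -0.18   -0.16   -0.14   -0.12   -0.1    -0.08   -0.06
  -0.04   -0.02   -0.      0.02    0.04    0.06    0.08    0.1     0.12
   0.14  ]
 [ 0.115   0.1155  0.1151  0.1148  0.1146  0.1147  0.1145  0.1143  0.114
   0.1142  0.1141  0.1145  0.1143  0.1139  0.1132  0.1137  0.1135  0.1132
   0.1139]]
scene 12.45
[[-0.22   -0.2    -0.18   -0.16   -0.14   -0.12   -0.1    -0.08   -0.06
  -0.04   -0.02   -0.      0.02    0.04    0.06    0.08    0.1     0.12
   0.14  ]
 [ 0.1018  0.1167  0.1158  0.1158  0.1155  0.1154  0.1161  0.1154  0.1161
   0.1154  0.1163  0.1153  0.1156  0.1154  0.1161  0.1159  0.1157  0.1151
   0.1165]]
```

To row units: 0.205 m is 0.41, 0.16 m is 0.32.

Call:
run_rows --pt "0.05 0.06 -0.014 0 0" --pt "0.05 0.14 -0.03 0 0" --pt "0.05 0.23 -0.048 0 0" --pt "0.05 0.32 -0.068 0 0" --pt "0.05 0.41 -0.086 0 0" --grip_force 20

```text
time_s: 12.95
tcp_pos: [0.5852, 0.1682, 0.2711]
eef_rot: [[-0.13, 0.991, -0.004], [0.991, 0.13, -0.001], [-0.0, -0.004, -1.0]]
contact_force: [1.1, 1.1, 0.3]
gripper_width: 0.0499
grip_force: 0.0
```

Call:
run_rows --pt "0.05 0.09 -0.019 0 0" --pt "0.05 0.18 -0.038 0 0" --pt "0.05 0.27 -0.056 0 0" --pt "0.05 0.35 -0.074 0 0" --pt "0.05 0.4056 -0.0846 0.04 0" --grip_force 20

```text
time_s: 13.45
tcp_pos: [0.5171, 0.3651, 0.2542]
eef_rot: [[-0.133, 0.991, 0.002], [0.991, 0.133, 0.002], [0.001, 0.002, -1.0]]
contact_force: [-0.5, -0.8, 0.1]
gripper_width: 0.05
grip_force: 0.0
```

Call:
run_rows --pt "0.05 0 0 0.1 0" --pt "0.05 0 0 0.1 0" --pt "0.05 0 0 0.1 0" --pt "0.05 0 0 0.1 0" --grip_force 20

```text
time_s: 13.85
tcp_pos: [0.5191, 0.3621, 0.2058]
eef_rot: [[-0.13, 0.992, 0.003], [0.992, 0.13, 0.001], [0.001, 0.003, -1.0]]
contact_force: [0.1, 1.0, 0.9]
gripper_width: 0.0501
grip_force: 0.0
```

Run:
```python
from h import *
np.set_printoptions(precision=4,suppress=True)
s=bot.get_state(); c=viewer.camera_model("wrist"); print(s["tcp_pos"],s["eef_rot"])
im,d=viewer.get_image("wrist"); P=cloud("wrist",d); cv2.imwrite("pics/w4.png",im)
k=(P[:,2]>.03)&(P[:,2]<.05)&(np.hypot(P[:,0]-.518,P[:,1]-.362)<.03)
print(k.sum(),cv2.minEnclosingCircle(P[k][:,:2].astype(np.float32)),np.median(P[k],axis=0))
```

```text
[0.5191 0.3621 0.2058] [[-0.1295  0.9916  0.0025]
 [ 0.9916  0.1295  0.0014]
 [ 0.0011  0.0027 -1.    ]]
812 ((0.5190960764884949, 0.363369882106781), 0.013953551650047302) [0.5191 0.3641 0.0374]
```

View pics/w4.png

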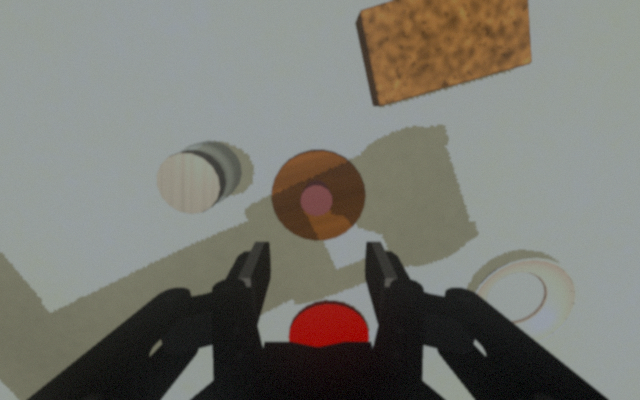

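To row units: 0.112 m is 0.224, 0.105 m is 0.21.

Call:
run_rows --pt "0.05 0.002 0 0.08 0" --pt "0.05 0.002 0 0.16 0" --pt "0.05 0.002 0 0.21 0" --pt "0.05 0.002 0 0.224 0" --pt "0.05 0.002 0 0.224 0" --grip_force 20

```text
time_s: 14.4
tcp_pos: [0.5187, 0.3632, 0.0923]
eef_rot: [[-0.13, 0.992, 0.001], [0.992, 0.13, 0.0], [0.0, 0.001, -1.0]]
contact_force: [0.1, -0.0, 0.9]
gripper_width: 0.0505
grip_force: 0.0
```

Call:
run_rows --pt "0.05 0 0 0 0" --pt "0.05 0 0 0 0"

```text
time_s: 14.6
tcp_pos: [0.5192, 0.3639, 0.0942]
eef_rot: [[-0.13, 0.991, 0.004], [0.991, 0.13, 0.002], [0.002, 0.004, -1.0]]
contact_force: [0.2, -0.2, 0.1]
gripper_width: 0.0501
grip_force: 0.0
```

To row units: 0.007 m is 0.014.

Call:
run_rows --pt "0.05 0 0 0.014 0" --pt "0.05 0 0 0.014 0" --pt "0.02 0 0 0.014 0" --pt "0.02 0 0 0.014 0" --pt "0.02 0 0 0.014 0" --grip_force 20

```text
time_s: 15.1
tcp_pos: [0.5182, 0.3634, 0.0846]
eef_rot: [[-0.131, 0.991, 0.0], [0.991, 0.131, 0.0], [0.0, 0.0, -1.0]]
contact_force: [0.2, 0.4, 0.2]
gripper_width: 0.0262
grip_force: 19.7
```

Call:
run_rows --pt "0.02 0 0 0 0" --pt "0.02 0 0 0 0" --pt "0.02 0 0 0 0" --pt "0.02 0 0 0 0" --grip_force 20

```text
time_s: 15.5
tcp_pos: [0.5181, 0.3634, 0.0845]
eef_rot: [[-0.131, 0.991, 0.0], [0.991, 0.131, 0.0], [0.0, 0.0, -1.0]]
contact_force: [-0.1, -0.1, 0.6]
gripper_width: 0.0258
grip_force: 19.7
```

```bash
python3 -c "
from h import *
s=bot.get_state();print(s['tcp_pos'])"
```

```text
[0.51813781 0.36342164 0.08449652]
```

To row units: -0.16 m is -0.32, -0.125 m is -0.25.

Call:
run_rows --pt "0.02 0 0 -0.02 0" --pt "0.02 0 0 -0.08 0" --pt "0.02 0 0 -0.16 0" --pt "0.02 0 0 -0.25 0" --pt "0.02 0 0 -0.32 0" --grip_force 20

```text
time_s: 16.0
tcp_pos: [0.5181, 0.3634, 0.2484]
eef_rot: [[-0.131, 0.991, 0.003], [0.991, 0.131, 0.002], [0.001, 0.003, -1.0]]
contact_force: [0.9, 1.0, -0.4]
gripper_width: 0.0267
grip_force: 19.8
```

Call:
run_rows --pt "0.02 0 0 0 0" --pt "0.02 0 0 0 0" --pt "0.02 0 0 0 0" --grip_force 20

```text
time_s: 16.3
tcp_pos: [0.5177, 0.3631, 0.243]
eef_rot: [[-0.131, 0.991, -0.002], [0.991, 0.131, -0.001], [-0.001, -0.002, -1.0]]
contact_force: [-0.4, -0.2, -1.2]
gripper_width: 0.0262
grip_force: 19.8
```

Run:
```python
from h import *
np.set_printoptions(precision=4,suppress=True)
s=bot.get_state(); print(s["tcp_pos"]); c=s["tcp_pos"]
im,d=viewer.get_image("side"); cv2.imwrite("pics/s5.png",cv2.resize(im[180:380,220:460],None,fx=3,fy=3)); P=cloud("side",d)
print(viewer.camera_model("side")["fx"])
b,g,r=[im[...,i].astype(int) for i in range(3)]
m=(r-g>25)&(b>g-5)&(d>0)
P=cloud("side",d,m); k=(np.hypot(P[:,0]-c[0],P[:,1]-c[1])<.05)&(P[:,2]>.08); print(k.sum(),np.percentile(P[k],[2,50,98],axis=0) if k.any() else 0)
```

```bash
python3 lev.py
```

```text
[0.5177 0.3631 0.243 ]
399.710443741007
294 [[0.5043 0.3514 0.1722]
 [0.519  0.3711 0.1958]
 [0.5509 0.3812 0.2442]]
side 16.4
[[-0.12   -0.1    -0.08   -0.06   -0.04   -0.02   -0.      0.02    0.04
   0.06    0.08    0.1     0.12    0.14  ]
 [ 0.1145  0.1135  0.1142  0.1139  0.1141  0.1141  0.1143  0.1148  0.1141
   0.1136  0.1133  0.1139  0.1136  0.1139]]
scene 16.45
[[-0.22   -0.2    -0.18   -0.16   -0.14   -0.12   -0.1    -0.08   -0.06
  -0.04   -0.02   -0.      0.02    0.04    0.06    0.08    0.1     0.12
   0.14  ]
 [ 0.106   0.1163  0.1155  0.1166  0.1163  0.1161  0.1169  0.1151  0.1156
   0.1156  0.1154  0.1155  0.1159  0.1156  0.1154  0.1158  0.1153  0.115
   0.1144]]
```

View pics/s5.png

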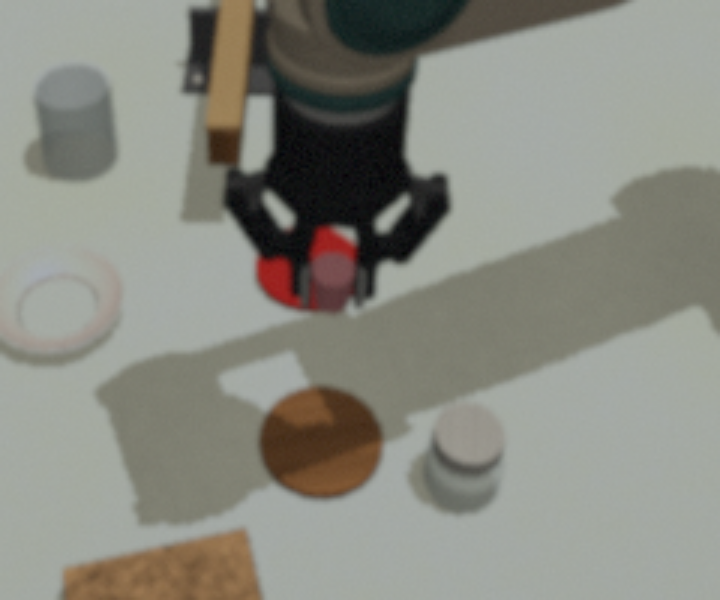

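To row units: -0.205 m is -0.41, -0.16 m is -0.32.

Call:
run_rows --pt "0.02 -0.06 0.012 0 0" --pt "0.02 -0.14 0.028 0 0" --pt "0.02 -0.23 0.046 0 0" --pt "0.02 -0.32 0.064 0 0" --pt "0.02 -0.41 0.08 0 0" --grip_force 20

```text
time_s: 16.95
tcp_pos: [0.5846, 0.1636, 0.2435]
eef_rot: [[-0.131, 0.991, -0.001], [0.991, 0.131, -0.0], [-0.0, -0.001, -1.0]]
contact_force: [1.0, -0.2, -0.4]
gripper_width: 0.0259
grip_force: 19.8
```

Call:
run_rows --pt "0.02 -0.09 0.018 0 0" --pt "0.02 -0.18 0.036 0 0" --pt "0.02 -0.27 0.054 0 0" --pt "0.02 -0.35 0.072 0 0" --pt "0.02 -0.41 0.084 0 0" --grip_force 20

```text
time_s: 17.45
tcp_pos: [0.6531, -0.0351, 0.2433]
eef_rot: [[-0.129, 0.992, -0.002], [0.992, 0.129, -0.0], [0.0, -0.002, -1.0]]
contact_force: [0.1, 0.2, -0.9]
gripper_width: 0.0265
grip_force: 19.8
```

Call:
run_rows --pt "0.02 -0.03 0.004 0 0" --pt "0.02 -0.0442 0.0062 0 0" --pt "0.02 -0.0442 0.0062 0 0" --pt "0.02 -0.0442 0.0062 0 0" --pt "0.02 -0.0442 0.0062 0 0" --grip_force 20

```text
time_s: 17.95
tcp_pos: [0.6587, -0.0524, 0.2446]
eef_rot: [[-0.132, 0.991, 0.0], [0.991, 0.132, 0.0], [0.0, 0.0, -1.0]]
contact_force: [-0.1, 0.3, -0.6]
gripper_width: 0.0266
grip_force: 19.8
```

Create top.py:
```python
from h import *
np.set_printoptions(precision=4,suppress=True)
s=bot.get_state(); print(s["tcp_pos"],s["time_s"],s["contact_force"])
im,d=viewer.get_image("wrist"); cv2.imwrite("pics/w6.png",im); P=cloud("wrist",d)
k=(P[:,2]>.105)&(P[:,2]<.125)&(abs(P[:,0]-.66)<.06); Q=P[k]; print(cv2.minAreaRect(Q[:,:2].astype(np.float32)))
for y in (-.03,-.015,0,.015):
  j=abs(Q[:,1]-y)<.004
  if j.sum()>5: print(y,np.percentile(Q[j,0],[2,98]),np.median(Q[j,2]))
k=(P[:,2]>.064)&(P[:,2]<.075)&(abs(P[:,0]-.66)<.06)&(abs(P[:,1]+.054)<.04);Q=P[k]; 
for x in np.arange(.61,.71,.01):
  j=abs(Q[:,0]-x)<.004
  if j.sum()>5: print("edge",x,np.percentile(Q[j,1],[3,97]))
```

```bash
python3 top.py; python3 lev.py
```

```text
[ 0.6587 -0.0524  0.2446] 17.95 [-0.0849  0.3116 -0.5533]
((0.6582263708114624, -0.041945457458496094), (0.02810041606426239, 0.2523859739303589), 7.5246992111206055)
-0.03 [0.6428 0.6699] 0.11295129203764259
-0.015 [0.6412 0.6684] 0.11302135431652875
0 [0.6392 0.666 ] 0.11298301870530006
0.015 [0.637  0.6644] 0.1129295912271589
edge 0.61 [-0.0643 -0.0553]
edge 0.62 [-0.0637 -0.0539]
edge 0.63 [-0.0626 -0.0528]
edge 0.64 [-0.0621 -0.0517]
edge 0.68 [-0.0564 -0.0467]
edge 0.6900000000000001 [-0.0551 -0.0452]
edge 0.7000000000000001 [-0.0541 -0.0444]
side 18.05
[[-0.22   -0.2    -0.12   -0.1    -0.08   -0.06   -0.04   -0.02   -0.
   0.02    0.04    0.06    0.08    0.1     0.12    0.14  ]
 [ 0.1143  0.1164  0.1145  0.1149  0.1139  0.1559  0.1817  0.1147  0.1147
   0.1141  0.1136  0.1141  0.1143  0.1134  0.1134  0.1134]]
scene 18.1
[[-0.22   -0.2    -0.18   -0.16   -0.14   -0.12   -0.1    -0.08   -0.06
  -0.04   -0.02   -0.      0.02    0.04    0.06    0.08    0.1     0.12
   0.14  ]
 [ 0.1039  0.1157  0.1164  0.1161  0.1159  0.1156  0.1159  0.1155  0.1768
   0.1153  0.1156  0.1152  0.1149  0.1156  0.1152  0.1157  0.1154  0.1168
   0.1163]]
```

View pics/w6.png

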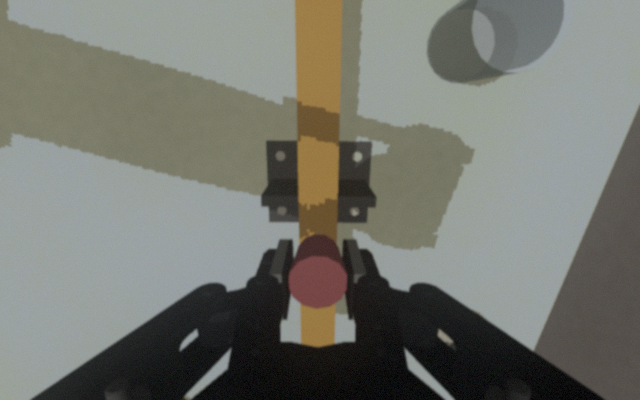

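The rows are not in the units I measure in: shifts go in shares of 50 cm and turns go in shares of 360 degrees. I convert before sending: 0.048 m is 0.096, -0.0019 m is -0.0038.

Call:
run_rows --pt "0.02 -0.002 0.0014 0.04 0" --pt "0.02 -0.0038 0.0014 0.07 0" --pt "0.02 -0.0038 0.0014 0.09 0" --pt "0.02 -0.0038 0.0014 0.096 0" --pt "0.02 -0.0038 0.0014 0.096 0" --grip_force 20

```text
time_s: 18.6
tcp_pos: [0.6597, -0.0556, 0.196]
eef_rot: [[-0.131, 0.991, -0.001], [0.991, 0.131, 0.0], [0.0, -0.001, -1.0]]
contact_force: [0.7, 0.4, 0.0]
gripper_width: 0.0258
grip_force: 19.8
```

Call:
run_rows --pt "0.02 0 0 0 0" --pt "0.02 0 0 0 0" --pt "0.02 0 0 0 0" --grip_force 20

```text
time_s: 18.9
tcp_pos: [0.66, -0.0557, 0.1972]
eef_rot: [[-0.13, 0.991, 0.001], [0.991, 0.13, -0.0], [-0.0, 0.001, -1.0]]
contact_force: [0.6, 0.3, -0.9]
gripper_width: 0.0258
grip_force: 19.8
```

Run:
```python
from h import *
np.set_printoptions(precision=4,suppress=True)
im,d=viewer.get_image("side"); cv2.imwrite("pics/s7.png",cv2.resize(im[150:250,250:370],None,fx=6,fy=6,interpolation=cv2.INTER_CUBIC))
F=[]
for i in range(6): viewer.get_image("side"); F.append(bot.get_state()["contact_force"])
print(np.mean(F,0),bot.get_state()["tcp_pos"])
```

```text
[-0.0038 -0.0695 -0.2156] [ 0.6598 -0.0557  0.1965]
```

View pics/s7.png

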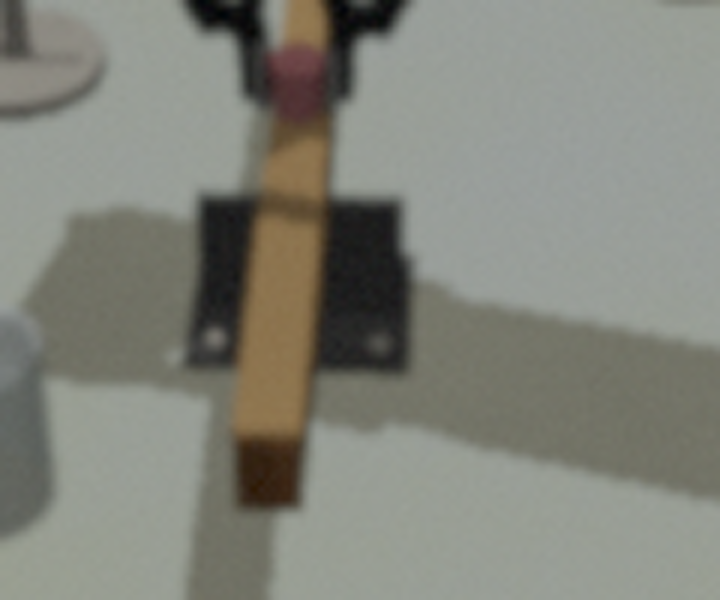

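To row units: 0.004 m is 0.008, 0.0014 m is 0.0028.

Call:
run_rows --pt "0.02 0.0028 0 0.004 0" --pt "0.02 0.0028 0 0.008 0" --pt "0.02 0.0028 0 0.008 0" --pt "0.02 0.0028 0 0.008 0" --grip_force 20

```text
time_s: 19.65
tcp_pos: [0.6596, -0.0543, 0.1922]
eef_rot: [[-0.131, 0.991, -0.0], [0.991, 0.131, 0.0], [0.0, -0.0, -1.0]]
contact_force: [0.5, 1.2, -0.6]
gripper_width: 0.0261
grip_force: 19.8
```

Call:
run_rows --pt "0.02 0 0 0.0014 0" --pt "0.02 0 0 0.0014 0" --pt "0.02 0 0 0.0014 0" --pt "0.02 0 0 0.0014 0" --grip_force 20

```text
time_s: 20.05
tcp_pos: [0.6596, -0.0543, 0.1918]
eef_rot: [[-0.131, 0.991, 0.0], [0.991, 0.131, -0.0], [-0.0, 0.0, -1.0]]
contact_force: [-0.2, 0.3, -0.0]
gripper_width: 0.0261
grip_force: 19.8
```

```bash
python3 feel.py 5
```

```text
F [ 0.0068  0.0767 -0.2037] tau along tool y (world frame moment) 0.004854214154818179 tool x -0.0074724922783176734 tcp [ 0.6596 -0.0543  0.1917] 20.3
[ 0.7388 -1.0296 -0.4442 -0.4483  0.1648]
```

To row units: 0.0007 m is 0.0014.

Call:
run_rows --pt "0.02 0 0 0.0014 0" --pt "0.02 0 0 0.0014 0" --pt "0.02 0 0 0.0014 0" --grip_force 20

```text
time_s: 20.6
tcp_pos: [0.6596, -0.0543, 0.191]
eef_rot: [[-0.13, 0.991, 0.0], [0.991, 0.13, 0.0], [0.0, 0.0, -1.0]]
contact_force: [-0.3, 0.0, -0.6]
gripper_width: 0.0261
grip_force: 19.8
```

```bash
python3 feel.py 8
```

```text
F [ 0.123   0.0881 -0.6782] tau along tool y (world frame moment) 0.004076381041787044 tool x 0.020222965850811105 tcp [ 0.6596 -0.0543  0.191 ] 21.0
[-1.028  -0.6789 -0.642  -0.728  -0.341  -1.0983 -0.1091 -0.8006]
```

Call:
run_rows --pt "0.02 0 0 0.001 0" --pt "0.02 0 0 0.001 0" --pt "0.02 0 0 0.001 0" --grip_force 20

```text
time_s: 21.3
tcp_pos: [0.6596, -0.0543, 0.1905]
eef_rot: [[-0.131, 0.991, 0.0], [0.991, 0.131, -0.0], [-0.0, 0.0, -1.0]]
contact_force: [1.2, -0.2, 0.2]
gripper_width: 0.0258
grip_force: 19.8
```

```bash
python3 feel.py 8
```

```text
F [ 0.3872 -0.2319 -0.0441] tau along tool y (world frame moment) 0.005845319195326636 tool x -0.029869838405955605 tcp [ 0.6596 -0.0543  0.1905] 21.7
[-0.1953 -1.28    0.0343  0.4005 -0.1284  0.3236  0.2854  0.207 ]
```

Barely touching; one more small step.

To row units: 0.0005 m is 0.001.

Call:
run_rows --pt "0.02 0 0 0.001 0" --pt "0.02 0 0 0.001 0" --pt "0.02 0 0 0.001 0" --grip_force 20

```text
time_s: 22.0
tcp_pos: [0.6597, -0.0543, 0.1905]
eef_rot: [[-0.131, 0.991, 0.001], [0.991, 0.131, -0.0], [-0.0, 0.001, -1.0]]
contact_force: [-0.9, -0.7, 3.4]
gripper_width: 0.0261
grip_force: 20.0
```

```bash
python3 feel.py 8; python3 lev.py
```

```text
F [-0.693  -0.1203  3.8904] tau along tool y (world frame moment) 0.005539660720334368 tool x 0.18708575802193145 tcp [ 0.6597 -0.0543  0.1904] 22.4
[3.0009 3.2251 3.8521 3.6255 3.5247 4.5313 5.3521 4.0117]
side 22.45
[[-0.16   -0.14   -0.12   -0.06   -0.04   -0.02   -0.      0.02    0.04
   0.06    0.08    0.1     0.12    0.14  ]
 [ 0.1143  0.1149  0.1143  0.1444  0.1324  0.1144  0.1144  0.114   0.1142
   0.1132  0.1142  0.1149  0.1137  0.1138]]
scene 22.5
[[-0.22   -0.2    -0.18   -0.16   -0.14   -0.12   -0.1    -0.08   -0.06
   0.04    0.06    0.08    0.1     0.12    0.14  ]
 [ 0.1032  0.1151  0.1155  0.1163  0.1157  0.1153  0.1151  0.1156  0.1369
   0.1159  0.1157  0.1157  0.1156  0.116   0.1145]]
```

To row units: -0.0005 m is -0.001.

Call:
run_rows --pt "0.02 0 0 -0.001 0" --pt "0.02 0 0 -0.001 0" --pt "0.024 0 0 -0.001 0" --pt "0.028 0 0 -0.001 0" --pt "0.032 0 0 -0.001 0" --grip_force 20

```text
time_s: 23.0
tcp_pos: [0.6594, -0.0542, 0.1897]
eef_rot: [[-0.131, 0.991, -0.001], [0.991, 0.131, 0.0], [0.0, -0.001, -1.0]]
contact_force: [0.3, 0.8, 0.2]
gripper_width: 0.0323
grip_force: 0.0
```

Call:
run_rows --pt "0.036 0 0 0 0" --pt "0.042 0 0 0 0" --pt "0.046 0 0 0 0" --pt "0.046 0 0 -0.008 0" --pt "0.046 0 0 -0.024 0" --grip_force 20

```text
time_s: 23.5
tcp_pos: [0.6594, -0.0543, 0.2023]
eef_rot: [[-0.131, 0.991, -0.001], [0.991, 0.131, 0.0], [0.0, -0.001, -1.0]]
contact_force: [-0.2, -0.7, 0.7]
gripper_width: 0.046
grip_force: 0.0
```

```bash
python3 lev.py
```

```text
side 23.55
[[-0.18   -0.16   -0.14   -0.12   -0.06   -0.04   -0.02   -0.      0.02
   0.04    0.06    0.08    0.1     0.12    0.14  ]
 [ 0.115   0.1145  0.1146  0.114   0.1444  0.1291  0.1137  0.114   0.1139
   0.1141  0.1141  0.1135  0.1134  0.1134  0.1136]]
scene 23.6
[[-0.22   -0.2    -0.18   -0.16   -0.14   -0.12   -0.1    -0.08   -0.06
  -0.04    0.04    0.06    0.08    0.1     0.12    0.14  ]
 [ 0.1029  0.1161  0.1159  0.1157  0.1164  0.1156  0.1158  0.116   0.1346
   0.1459  0.1161  0.1158  0.1142  0.1161  0.1161  0.1152]]
```

Call:
run_rows --pt "0.046 0 0 -0.04 0" --pt "0.046 0 0 -0.1 0" --pt "0.046 0 0 -0.18 0" --pt "0.046 0 0 -0.24 0" --pt "0.046 0 0 -0.24 0" --grip_force 20

```text
time_s: 24.1
tcp_pos: [0.6603, -0.0544, 0.3295]
eef_rot: [[-0.131, 0.991, 0.011], [0.991, 0.131, -0.001], [-0.003, 0.01, -1.0]]
contact_force: [0.8, 0.6, 0.8]
gripper_width: 0.0463
grip_force: 0.0
```

```bash
python3 lev.py
```

Run:
```python
from h import *
im,d=viewer.get_image("side"); cv2.imwrite("pics/s8.png",cv2.resize(im[150:250,250:370],None,fx=6,fy=6,interpolation=cv2.INTER_CUBIC)); P=cloud("side",d)
k=(P[:,2]>.136)&(P[:,2]<.15)&(np.hypot(P[:,0]-.66,P[:,1]+.054)<.03); print(P[k].mean(0),cv2.minEnclosingCircle(P[k][:,:2].astype(np.float32)),P[k,2].min(),P[k,2].max())
```

```text
side 24.15
[[-0.22   -0.2    -0.18   -0.16   -0.14   -0.12   -0.06   -0.04   -0.02
  -0.      0.02    0.04    0.06    0.08    0.1     0.12    0.14  ]
 [ 0.1144  0.1147  0.1154  0.1149  0.114   0.1146  0.1448  0.1296  0.1143
   0.1141  0.114   0.1146  0.114   0.1135  0.1135  0.1136  0.114 ]]
scene 24.2
[[-0.22   -0.2    -0.18   -0.16   -0.14   -0.12   -0.1    -0.08   -0.06
  -0.04   -0.02   -0.      0.02    0.04    0.06    0.08    0.1     0.12
   0.14  ]
 [ 0.1016  0.1159  0.1158  0.1168  0.1159  0.1165  0.1162  0.1158  0.1336
   0.1435  0.1154  0.1156  0.1162  0.1152  0.116   0.1155  0.1156  0.1156
   0.1155]]
[ 0.65787475 -0.05249093  0.14315108] ((0.6577537655830383, -0.05358409881591797), 0.015380303375422955) 0.13664161737964076 0.14653669856237583
```

View pics/s8.png

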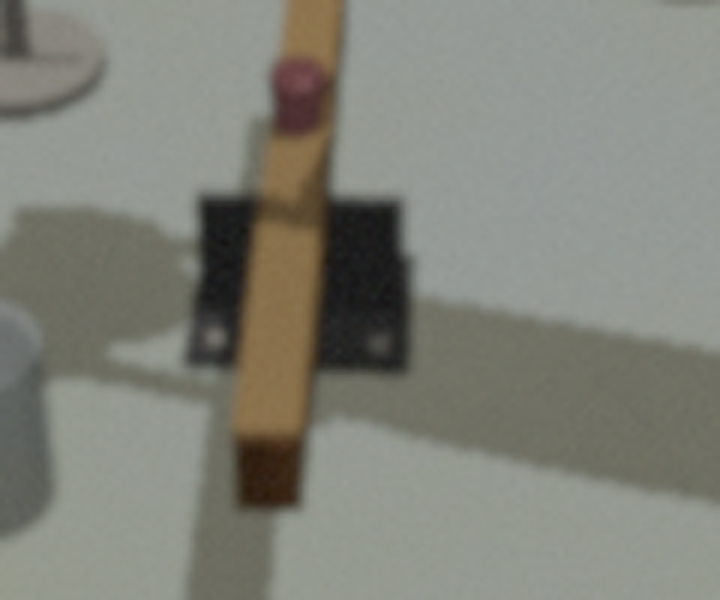

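The stopper stands upright on the level case at px (298,95), above the edge. I'll hand the job in now.

Call:
run_rows --pt "0.046 0 0 0 0" --pt "0.046 0 0 0 0" --pt "0.046 0 0 0 0" --pt "0.046 0 0 0 0" --grip_force 20

```text
time_s: 24.65
tcp_pos: [0.6596, -0.0543, 0.3221]
eef_rot: [[-0.131, 0.991, -0.001], [0.991, 0.131, 0.0], [0.0, -0.001, -1.0]]
contact_force: [0.3, -0.2, 0.3]
gripper_width: 0.0463
grip_force: 0.0
```

```bash
python3 lev.py; python3 -c "
from h import *
print(bot.sign_off())"
```

```text
side 24.7
[[-0.22   -0.2    -0.18   -0.16   -0.14   -0.12   -0.06   -0.04   -0.02
  -0.      0.02    0.04    0.06    0.08    0.1     0.12    0.14  ]
 [ 0.1144  0.1146  0.1147  0.1146  0.1142  0.1138  0.1442  0.1289  0.114
   0.1144  0.1145  0.1142  0.1138  0.114   0.1136  0.1137  0.1138]]
scene 24.75
[[-0.22   -0.2    -0.18   -0.16   -0.14   -0.12   -0.1    -0.08   -0.06
  -0.04   -0.02   -0.      0.02    0.04    0.06    0.08    0.1     0.12
   0.14  ]
 [ 0.1032  0.1158  0.1152  0.1164  0.1153  0.1159  0.1156  0.116   0.1349
   0.1422  0.1155  0.1157  0.1149  0.1163  0.1152  0.1161  0.1148  0.1158
   0.1155]]
the job is handed in; nothing more can be done
None
```

The case is balanced level on the divider's edge, about 23 mm from its middle toward the robot's right (−y) end, with the stopper upright above the edge; I handed it in at about 25 s, and no verdict was returned.

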